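Present the notched filter plate label up over the white tray

ROBOT

A 7-joint arm with a two-finger parallel gripper is mounted at the origin on the work surface. World frame = base frame: x ahead of the robot, y to its left, z up, the work surface at z = 0. Lengths are in m, angles in rad, forces in N, time in s.
With the tool pointing down it reaches from about 0.35 to 0.9 m from the base axis. Payload 8.1 kg.
Tool frame: the origin (TCP) lies between the finger pads; the fingertips stand 17 mm ahead of it and the grasp point (between the pads) lies 2 mm behind it; z points along the fingers, y is the line along which they close (so a half turn about z gives the same grasp; the last joint's range is limited). The gripper opens to 92 mm and grips with 3 to 60 N. Pads are 19 mm wide; open, the fingers measure 130 mm over their backs; the gripper's body (75 mm by 190 mm) begins 47 mm behind the grasp point.
Start: joints at [1.213, 0.434, 0.025, 1.573, -0.012, 1.134, -0.075], TCP at [0.158, -0.605, 0.244] pointing down, gripper open.
Joint ranges: [-2.62, 2.62], [-0.44, 2.09], [-1.27, 1.32], [0.08, 2.57], [-1.32, 4.46], [0.12, 2], [-2.74, 2.74]. Speed limits (rad/s): [2.22, 2.22, 3.01, 3.01, 3.14, 3.14, 3.14].

INTERFACE

Orientations are given as a rotation vector (axis times angle).
In Python, from cell import observe, get_image, calibration, sign_off, look_for, regions_of, landmark_of gives the robot as it stands.
- The arm moves only by the tool jog_arm, never from a script. Its argument "plan" is a list of rows, each an object with "offset": the shift along the tool's x, y, z normalised to -1 to 1, where 1 is 0.15 m, a list of three; "twist": the turn, a rotation vector about the tool's x, y, z normalised to -1 to 1, where 1 is 2 pi rad, a list of three; "fingers": the gripper command: -1 is shut, 1 is fully open, values between are in proportion. In form: [{"offset": [x, y, z], "twist": [ax, ay, az], "fingers": fingers}, ...]. A call has 1 to 20 rows; each row is the pose to reach, as a shift and turn from the pose commanded when the call began, along the tool's axes at that moment, turning the shorter way round; what a row does not reach only later rows make up. A row lasts 1/8 s, in which the tool goes at most 62.5 mm and 10.7 degrees, less where a joint would pass 70% of its speed; a pose out of reach is approached as far as the arm can. A call with a number of a shift or a turn outside -1 to 1 is refused whole. A call with a gripper value outside its range is refused whole. The fingers move at their own pace and stop on an object; "newtons" is the grip in N (left out, the last holds). Time passes only in rows, so rows that repeat a pose let the fingers close. It gives the time, the measured TCP pose, the force, the opening and the grip force at its end, in the units of the state.
- observe(): the state, without advancing time (a new reading comes with each control period).
- get_image(name): name is "scene" or "side" or "wrist"; returns the picture (400x640x3 uint8, red, green, blue); there is no depth.
- calibration(name): a dict with "fov_y" (degrees; the focal length in pixels is half the picture's height over the tangent of half this angle, whatever the lens; pixels are square), "cx", "cy" (the principal point, pixels), "k1" (the pictures are not rectified: a ray, as slopes to the right and down, at radius r is drawn at 1 + k1 r^2 times it, then the intrinsics apply), "position" and "attitude" of the camera in the world. Camera axes: x right, y down, z forward; pixel columns grow to the right and rows downward; lengths in m; the calibration is good to about 2 mm. A picture is of the moment at which its call begins: read the wrist's pose just before it. calibration takes no time and is no camera call; for the wrist camera it gives the pose at the moment of the call.
- sign_off(): hands the job in; it is judged then, once.
Trained networks look in the newest picture that a camera, given by its name, has taken for a name from the list of things; names that differ only in an ending like _2 or _b are one class to them, and where a whole thing is asked for, a point or a joint stands for the part that bears it (a point fixed in the world has none). Each returns a list of dicts, best first, with "conf" (0 to 1); they miss things now and then, are a little off and sometimes report something else, mostly with a low value. They report only what shows in the picture. A call takes as long as a camera call. They do not tell look-alikes from the thing itself.
- look_for(thing, camera): "box" ([left, top, width, height] as shares, 0 to 1, of the picture: columns of its width, rows of its height, round what is visible of it).
- regions_of(thing, camera): "region" (400x640 bool, what is visible of it) and "box" ([left, top, width, height] as shares, 0 to 1, of the picture: columns of its width, rows of its height, round what is visible of it).
- landmark_of(thing, camera): "at" ([row, column] as shares, 0 to 1, of the picture: columns of its width, rows of its height: a listed point, or the origin of a listed thing).
The state is a dict: "clock": time; "joints": joint angles; "dq": joint speeds; "joint_efforts": joint torques, N m; "position": TCP position; "ee_rot": TCP orientation; "force": force on the tool from outside, world axes, zero at the start; "ft_torque": the same for the moment, N m; "width": opening from 0.0 (shut) to 1.0 (fully open); "gripper_force": force on a finger pad.
Only numpy, scipy, OpenCV 4.12 (cv2) and the standard library are available. Lean on these libraries where they do the work, as an engineer would, in place of code of your own. Each camera call takes 0.05 s, during which the arm holds its last target. There are 200 camera calls.

TASK

Two notched glass plates stand on end in the acrylic stand: take out the one in the red-ringed slot and hold it level with its label face up (seen from that face with the frosted end on top, the notch is the top right corner), the frosted end over the middle of the white tray and the plate about 14 cm above the bench. Finish still holding it there in the gripper. Leave the other plate standing in its slot and do not disturb the tray or the things at the back.

Things in the scene. Friction and masses are not known exactly. Their poses are not given: they have to be found in the camera images.
- plate_a_center (a point): Centre of a glass filter plate, 80 mm long (z), 30 wide (y), 6 thick (x), 36 g, one of two alike; either may be in either slot, labels facing opposite ways. +x points out of the label face, +z to the frosted end; a 7 mm square notch is cut from the +y corner of that end. Starts on end, 20 mm deep in its slot, foot 4 mm and top 84 mm above the bench.
- plate_b_center (a point): Centre of a glass filter plate, 80 mm long (z), 30 wide (y), 6 thick (x), 36 g, one of two alike; either may be in either slot, labels facing opposite ways. +x points out of the label face, +z to the frosted end; a 7 mm square notch is cut from the +y corner of that end. Starts on end, 20 mm deep in its slot, foot 4 mm and top 84 mm above the bench.
- plate_a: The same plate as plate_a_center; this origin is the middle of its foot, 40 mm below that centre along the plate's z. Same axes.
- plate_b: The same plate as plate_b_center; this origin is the middle of its foot, 40 mm below that centre along the plate's z. Same axes.
- plate_a_frost (a point): Middle of plate_a's frosted white end (its last 24 mm), 28 mm from plate_a_center towards that end. Same axes. The label face has a yellow label with a blue line on the frosted end; the back is plain white there. Seen from the label side, frosted end on top, the notch is the top right corner. The rest is clear green glass.
- plate_b_frost (a point): Middle of plate_b's frosted white end (its last 24 mm), 28 mm from plate_b_center towards that end. Same axes. The label face has a yellow label with a blue line on the frosted end; the back is plain white there. Seen from the label side, frosted end on top, the notch is the top right corner. The rest is clear green glass.
- red_slot (a point): Middle of the mouth of the slot ringed in red, in the top of the clear acrylic stand (50 x 180 mm, 24 mm high, fixed). y runs along the stand towards its end on the red slot's side, x across it, z up. The slot is 31.5 mm along y, 7.5 mm along x and 20 mm deep; the other slot lies 100 mm away along -y.
- plain_slot (a point): Middle of the mouth of the stand's other, unmarked slot. Same size and axes.
- tray: White ceramic tray, 120 x 160 mm and 16 mm high, loose, 0.45 kg; origin under its centre, z up, long side along y.
- loupe: Chrome loupe standing on the bench at the back, 42 mm across, 32 mm high; origin under its centre. A bystander.
- blower: Red silicone blower bulb at the back, 56 mm across, 95 mm high with its nozzle up; origin under its centre. A bystander.
- movement_holder: Black plastic ring at the back, 52 mm across, 14 mm high; origin under its centre. A bystander.
- jar: Small amber jar with a steel cap at the back, 48 mm across, 50 mm high; origin under its centre. A bystander.
Mind the look-alikes: they are no part of the job. What is shaped like the plate_a but brown is not meant.

How it is judged:
By the outcome, as a careful person would: the job done as asked, in the order asked, and still so for the second after the job is handed in, while the arm keeps its last pose, push and grip.
It also fails if it takes over 35 s, if anything falls off the work surface, if the arm or the gripper's body presses on something with over 40 N, if the wrist force passes 120 N, or if a joint passes its speed limit or range.

## Working session

There is one attempt and no reset: what is moved stays moved. The work goes in short steps, Python scripts to look and compute and a tool call to move; the robot and the scene stay as the last step left them, time stands still between calls to the robot, and variables do not carry over. Pictures are saved under pics/ and viewed, at most 10 in all, crops included, and the job is handed in when it is done.

Besides the shell and the picture viewer there is one more tool, called as name(argument=value, ...), one argument or row to a line, values as JSON. jog_arm: Moves the arm, as the interface text tells. Scaled input: -1 to 1 covers 0.15 m each way for a shift and 2 pi rad each way for a turn. Its arguments: {"type":"object","properties":{"plan":{"type":"array","items":{"type":"object","properties":{"offset":{"type":"array","items":{"type":"number","minimum":-1,"maximum":1}},"twist":{"type":"array","items":{"type":"number","minimum":-1,"maximum":1}},"fingers":{"type":"number"}}}},"newtons":{"type":"number"}},"required":["plan"]}

```bash
mkdir -p pics; cat > h.py <<'E'
import numpy as np, cv2
from scipy.spatial.transform import Rotation as R
from cell import *
def rot(a):
    a=np.array(a,float)
    return a if a.shape==(3,3) else R.from_rotvec(a).as_matrix()
def ray(c,u,v):
    f=200/np.tan(np.radians(c['fov_y'])/2)
    d=np.array([(u-c['cx'])/f,(v-c['cy'])/f]);s=d.copy()
    for _ in range(20): s=d/(1+c['k1']*(s@s))
    return np.array(c['position']),rot(c['attitude'])@np.array([s[0],s[1],1])
def atz(c,u,v,z):
    p,d=ray(c,u,v); return p+d*(z-p[2])/d[2]
def proj(c,P):
    f=200/np.tan(np.radians(c['fov_y'])/2)
    q=rot(c['attitude']).T@(np.array(P)-np.array(c['position']));s=q[:2]/q[2]
    s=s*(1+c['k1']*(s@s)); return f*s[0]+c['cx'],f*s[1]+c['cy']
def tri(c1,a,c2,b):
    p,d=ray(c1,*a);q,e=ray(c2,*b)
    t=np.linalg.lstsq(np.c_[d,-e],q-p,rcond=None)[0]
    x,y=p+d*t[0],q+e*t[1]; return (x+y)/2,np.linalg.norm(x-y)
def snap(n,f):
    im=get_image(n); cv2.imwrite('pics/'+f,im[:,:,::-1]); return im
E
python3 - <<'E'
from h import *
print(observe())
for n in ['scene','side']:
    c=calibration(n);print(n,c);snap(n,n+'0.png')
    for t in ['plate_a_center','plate_a_frost','red_slot','plain_slot','tray','loupe','blower','jar']:
        for r in landmark_of(t,n)[:3]:
            v,u=r['at'][0]*400,r['at'][1]*640
            z={'red_slot':.024,'plain_slot':.024,'plate_a_center':.044,'plate_a_frost':.072}.get(t,0)
            print(n,t,round(r['conf'],2),round(u),round(v),atz(c,u,v,z).round(3))
E
```

```text
{'clock': 0.0, 'joints': array([ 1.21340668,  0.43519769,  0.02499359,  1.57408911, -0.01158164,
        1.13397138, -0.07505379]), 'dq': array([-6.77664080e-04, -7.30912477e-06,  2.60985327e-03, -2.44740304e-05,
        1.47684687e-03, -1.12505763e-03,  1.41680419e-04]), 'joint_efforts': array([ 8.27242711e-04, -6.67857385e+01,  9.85320881e-01, -3.14464581e+01,
       -6.04661275e-02,  4.30082367e-02,  1.68421166e-04]), 'position': array([ 0.15733822, -0.60438538,  0.24296399]), 'ee_rot': array([-3.11467367e+00, -3.98899400e-01,  5.56006807e-04]), 'force': array([0.49061296, 0.84365089, 0.03976482]), 'ft_torque': array([-0.01131095,  0.04426363,  0.00549303]), 'gripper_force': 0.0, 'width': 0.9987905057769733}
scene {'fov_y': 43.6899543951821, 'cx': 312.10465778546944, 'cy': 207.3561138214303, 'k1': 0.05150521019632032, 'position': array([1.04844515, 0.47368757, 0.97515305]), 'attitude': array([-1.04071138, -2.60887845,  0.81958612])}
scene plate_a_center 0.61 246 160 [ 0.629 -0.214  0.044]
scene plate_a_center 0.51 292 154 [ 0.537 -0.149  0.044]
scene plate_a_frost 0.56 287 148 [ 0
[... 720 characters left out ...]
81, -1.04890651])}
side plate_a_center 0.68 401 176 [ 0.549 -0.156  0.044]
side plate_a_center 0.57 385 145 [ 0.63  -0.215  0.044]
side plate_a_frost 0.84 401 165 [ 0.552 -0.155  0.072]
side plate_a_frost 0.62 389 136 [ 0.624 -0.214  0.072]
side red_slot 0.83 400 185 [ 0.544 -0.149  0.024]
side plain_slot 0.63 438 210 [ 0.45  -0.139  0.024]
side tray 0.67 301 290 [0.541 0.159 0.   ]
side tray 0.32 169 271 [0.745 0.281 0.   ]
side loupe 0.65 291 165 [ 0.776 -0.07   0.   ]
side blower 0.85 245 207 [0.76  0.084 0.   ]
side blower 0.46 404 166 [ 0.585 -0.23   0.   ]
side jar 0.73 171 270 [0.745 0.278 0.   ]
side jar 0.33 294 167 [ 0.768 -0.07   0.   ]
side jar 0.19 400 168 [ 0.588 -0.218  0.   ]
```

```bash
python3 - <<'E'
import cv2,numpy as np
a=cv2.imread('pics/scene0.png');b=cv2.imread('pics/side0.png')
A=cv2.resize(a[90:200,200:400],None,fx=4,fy=4,interpolation=3)[:440]
cv2.imwrite('pics/c1.png',A)
B=cv2.resize(b[100:240,350:490],None,fx=4,fy=4,interpolation=3)
cv2.imwrite('pics/c2.png',B)
E
```

```text
(no output)
```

View pics/scene0.png

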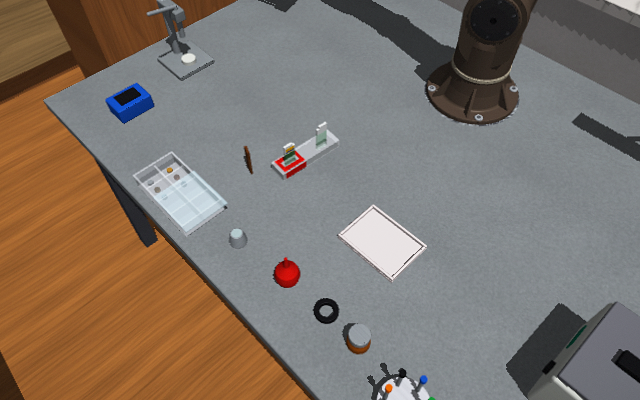

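View pics/c1.png

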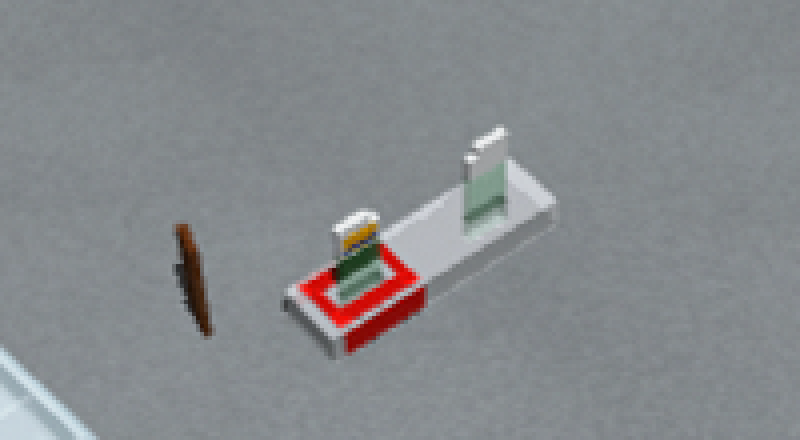

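View pics/c2.png

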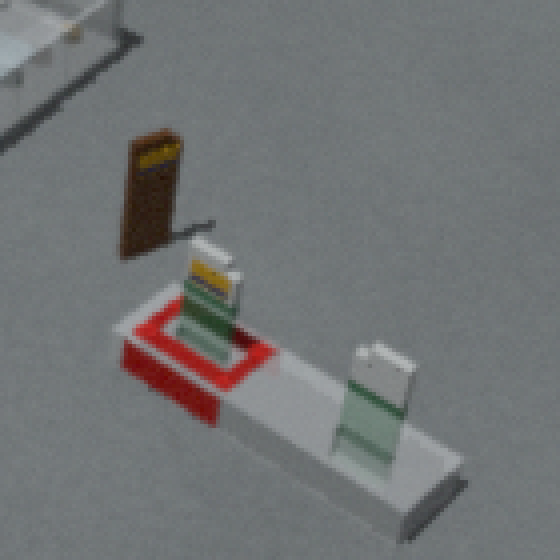

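Scene: the red-ringed slot is at px (292,159) and its plate at about (290,150). The label shows in both views, so it faces +y, and the notch is on the −x side. There are three candidates:
- (290,150): glass, in the red ring. This is the one meant.
- (322,135): glass, in the plain slot. It stays where it is.
- (248,158): the brown look-alike, outside the stand. Not meant.

The crops confirm this. Next I move to hover over the red slot.

jog_arm(
  plan=[
    {"offset": [0.27, -0.19, 0.01], "twist": [0, 0, 0], "fingers": 1},
    {"offset": [0.54, -0.38, 0.02], "twist": [0, 0, 0], "fingers": 1},
    {"offset": [0.81, -0.575, 0.03], "twist": [0, 0, 0], "fingers": 1},
  ],
)

```text
clock: 1.27
position: [0.2543, -0.4896, 0.2393]
ee_rot: [3.116, 0.399, 0.0]
force: [1.0, -0.6, -0.9]
width: 1.003
gripper_force: 0.0
```

jog_arm(
  plan=[
    {"offset": [0.27, -0.19, 0.01], "twist": [0, 0, 0], "fingers": 1},
    {"offset": [0.54, -0.38, 0.02], "twist": [0, 0, 0], "fingers": 1},
    {"offset": [0.81, -0.575, 0.03], "twist": [0, 0, 0], "fingers": 1},
  ],
)

```text
clock: 1.65
position: [0.3502, -0.3755, 0.2349]
ee_rot: [3.116, 0.399, 0.001]
force: [0.7, -1.3, -0.1]
width: 1.004
gripper_force: 0.0
```

jog_arm(
  plan=[
    {"offset": [0.27, -0.19, 0.01], "twist": [0, 0, 0], "fingers": 1},
    {"offset": [0.54, -0.38, 0.02], "twist": [0, 0, 0], "fingers": 1},
    {"offset": [0.81, -0.575, 0.03], "twist": [0, 0, 0], "fingers": 1},
  ],
)

```text
clock: 2.02
position: [0.446, -0.2614, 0.2304]
ee_rot: [3.116, 0.398, 0.001]
force: [1.1, -0.4, -1.0]
width: 0.995
gripper_force: 0.0
```

```bash
python3 -c "
from h import *
o=observe();print(o['joints'].round(3),o['position'],rot(o['ee_rot']).round(3),o['clock'])"
```

```text
[ 0.562  0.283 -0.17   1.841  0.056  1.022 -0.946] [ 0.4460018  -0.26142765  0.23044292] [[ 0.968  0.252  0.001]
 [ 0.252 -0.968 -0.   ]
 [ 0.     0.001 -1.   ]] 2.025
```

jog_arm(
  plan=[
    {"offset": [0.27, -0.19, 0.01], "twist": [0, 0, 0.025], "fingers": 1},
    {"offset": [0.54, -0.38, 0.02], "twist": [0, 0, 0.05], "fingers": 1},
    {"offset": [0.81, -0.575, 0.03], "twist": [0, 0, 0.053], "fingers": 1},
    {"offset": [0.81, -0.575, 0.03], "twist": [0, 0, 0.053], "fingers": 1},
  ],
)

```text
clock: 2.52
position: [0.5432, -0.1438, 0.2256]
ee_rot: [-3.138, 0.112, -0.002]
force: [-0.2, -0.5, -0.2]
width: 1.004
gripper_force: 0.0
```

```bash
cat > kin.py <<'E'
import numpy as np, itertools
from scipy.spatial.transform import Rotation as R
from scipy.optimize import least_squares
from h import rot
def chain(q,sg,p):  # p: d1,L1,L2,L3, elbow offset a, wrist offset b
    Rm=np.eye(3);x=np.array([0,0,p[0]]);ax='zyzyzyz'
    for i in range(7):
        Rm=Rm@R.from_euler(ax[i],sg[i]*q[i]).as_matrix()
        if i==2:x=x+Rm@[p[4],0,p[1]]
        if i==4:x=x+Rm@[p[5],0,p[2]]
        if i==6:x=x+Rm@[0,0,p[3]]
        if i==3:x=x+Rm@[-p[4],0,0]
    return x,Rm
E
python3 - <<'E'
from h import *; from kin import *
o=observe();print(o['joints'].round(4).tolist(),o['position'],rot(o['ee_rot']).round(3).tolist(),o['clock'])
D=[([1.2134,.4352,.025,1.5741,-.0116,1.1340,-.0751],[.15734,-.60439,.24296],[-3.11467,-.398899,.000556]),
([ 0.562,0.283,-0.17,1.841,0.056,1.022,-0.946],[.446,-.26143,.23044],[3.116,.398,.001]),
(o['joints'],o['position'],o['ee_rot'])]
best=[]
for sg in itertools.product([1,-1],repeat=4):
    s=[sg[0],1,sg[1],1,sg[2],1,sg[3]]
    T=[chain(q,s,[0]*6)[1].T@rot(r) for q,p,r in D]
    e=sum(np.linalg.norm(t-T[0]) for t in T); best.append((e,s,T[0].round(2).tolist()))
best.sort(key=lambda b:b[0]);print(best[:3])
s=best[0][1]
f=lambda p:np.r_[np.concatenate([chain(q,s,p)[0]-x for q,x,r in D]),1e-3*(p-[.35,.4,.4,.3,0,0])]
r=least_squares(f,[.35,.4,.4,.3,0,0]);print(r.x,f(r.x)[:9].round(4))
c=calibration('wrist');snap('wrist','w1.png')
print(np.array(c['position'])-o['position'])
for t in ['plate_a_center','plate_a_frost','red_slot','plain_slot']:
    for k in landmark_of(t,'wrist')[:3]:
        v,u=k['at'][0]*400,k['at'][1]*640
        z={'red_slot':.024,'plain_slot':.024,'plate_a_center':.044,'plate_a_frost':.072}.get(t,0)
        print(t,round(k['conf'],2),round(u),round(v),atz(c,u,v,z).round(4))
E
```

```text
[0.2873, 0.3578, -0.1629, 1.7435, 0.0632, 1.0447, -1.5394] [ 0.54322931 -0.14384887  0.22562056] [[0.997, -0.071, 0.001], [-0.071, -0.997, 0.002], [0.001, -0.002, -1.0]] 2.525
[(np.float64(0.002330121995125825), [-1, 1, -1, 1, -1, 1, -1], [[0.0, -1.0, -0.0], [1.0, 0.0, -0.0], [0.0, -0.0, 1.0]]), (np.float64(0.37226473892681), [-1, 1, -1, 1, 1, 1, -1], [[-0.01, -1.0, 0.0], [1.0, -0.01, 0.02], [-0.02, 0.0, 1.0]]), (np.float64(0.9116670659725187), [1, 1, 1, 1, 1, 1, 1], [[-0.49, 0.87, -0.0], [-0.87, -0.49, 0.0], [-0.0, 0.0, 1.0]])]
[-7.24837542  1.2756503  -0.10574141 -5.43578741 -0.20402851 -1.04016031] [ 0.0555  0.0217 -0.0109  0.0009  0.0343  0.0069  0.0159  0.0055  0.004 ]
[ 0.07828526 -0.00506808  0.14159806]
plate_a_center 0.89 321 186 [ 0.5412 -0.1472  0.044 ]
plate_a_center 0.59 385 94 [ 0.6242 -0.212   0.044 ]
plate_a_frost 0.83 390 94 [ 0.6238 -0.2111  0.072 ]
plate_a_frost 0.77 324 189 [ 0.5454 -0.1498  0.072 ]
plate_a_frost 0.27 323 264 [ 0.4694 -0.144   0.072 ]
red_slot 0.72 323 178 [ 0.5441 -0.1501  0.024 ]
red_slot 0.55 51 196 [0.5461 0.1409 0.024 ]
plain_slot 0.89 324 263 [ 0.4452 -0.1449  0.024 ]
```

View pics/w1.png

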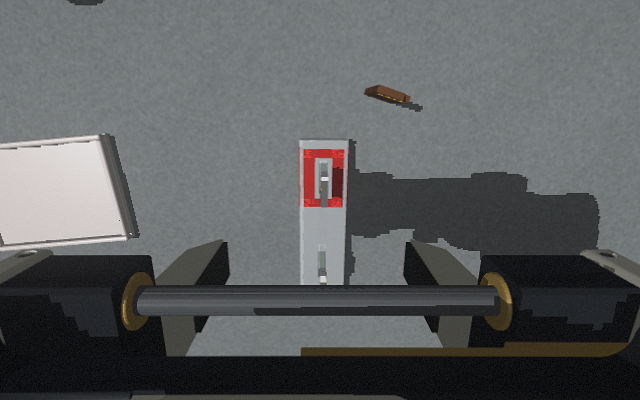

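The wrist view shows the red ring at px (323,178), with the plate on end inside it (324,189). The plain plate is at (323,265) and the brown one at (387,94). Slot estimate is (0.5435, −0.150), yaw about −4°, which agrees with the fixed cameras. Descending now.

jog_arm(
  plan=[
    {"offset": [0.0, 0.041, 0.35], "twist": [0, 0, 0], "fingers": 1},
    {"offset": [0.0, 0.041, 0.7], "twist": [0, 0, 0], "fingers": 0.6},
    {"offset": [0.0, 0.041, 0.7], "twist": [0, 0, 0], "fingers": 0.4},
  ],
  newtons=8,
)

```text
clock: 3.15
position: [0.5371, -0.1553, 0.1179]
ee_rot: [-3.138, 0.126, 0.012]
force: [0.6, 0.3, 0.6]
width: 0.832
gripper_force: 0.0
```

```bash
python3 - <<'E'
from h import *
o=observe();print(o['joints'].round(4).tolist(),o['position'],rot(o['ee_rot']).round(3).tolist(),o['width'])
c=calibration('wrist');im=snap('wrist','w2.png')
cv2.imwrite('pics/w2c.png',cv2.resize(im[60:330,180:470,::-1],None,fx=2,fy=2))
print('center',proj(c,[.5435,-.150,.084]),proj(c,[.5435,-.150,.024]))
for z in (.024,.084):print(z,(atz(c,321,180,z)-atz(c,320,180,z)))
for t in ['plate_a_center','plate_a_frost','red_slot','plain_slot']:
    for k in landmark_of(t,'wrist')[:2]:
        v,u=k['at'][0]*400,k['at'][1]*640
        z={'red_slot':.024,'plain_slot':.024,'plate_a_center':.044,'plate_a_frost':.072}.get(t,0)
        print(t,round(k['conf'],2),round(u),round(v),atz(c,u,v,z).round(4))
s=calibration('scene');print([atz(s,*p,0).round(2).tolist() for p in [(540,370),(510,370),(400,395),(555,305)]])
E
```

```text
[0.2944, 0.4768, -0.1487, 1.8623, 0.0935, 0.8166, -1.5534] [ 0.53710773 -0.15534009  0.11786573] [[0.997, -0.08, -0.007], [-0.08, -0.997, 0.001], [-0.007, -0.001, -1.0]] 0.8322147609182362
center (np.float64(307.2157598680681), np.float64(234.90859711151174)) (np.float64(309.29461045555485), np.float64(203.31154376296723))
0.024 [-5.81691315e-05 -7.22774384e-04  0.00000000e+00]
0.084 [-4.33068659e-05 -5.38104877e-04  0.00000000e+00]
plate_a_center 0.82 308 212 [ 0.5436 -0.1492  0.044 ]
plate_a_center 0.65 396 80 [ 0.6236 -0.21    0.044 ]
plate_a_frost 0.92 305 226 [ 0.5444 -0.1484  0.072 ]
plate_a_frost 0.56 411 76 [ 0.6243 -0.2114  0.072 ]
red_slot 0.9 308 203 [ 0.544  -0.1493  0.024 ]
plain_slot 0.63 309 313 [ 0.4492 -0.1414  0.024 ]
[[0.53, 0.55, 0.0], [0.57, 0.51, 0.0], [0.76, 0.4, 0.0], [0.39, 0.5, 0.0]]
```

View pics/w2c.png

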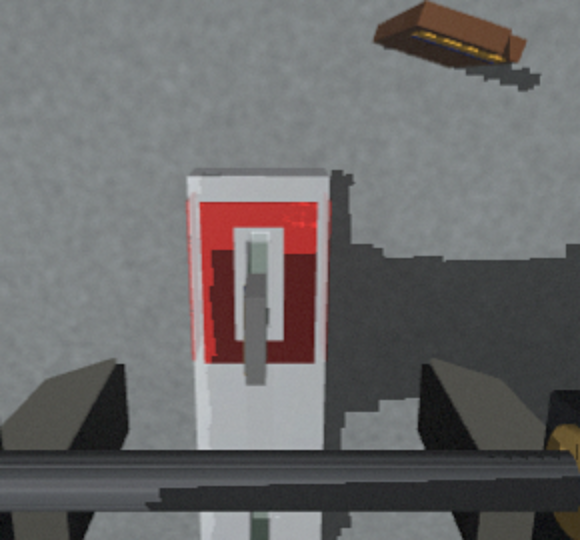

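jog_arm(
  plan=[
    {"offset": [0, 0, 0], "twist": [0, 0, 0], "fingers": 0.4},
    {"offset": [0, 0, 0], "twist": [0, 0, 0], "fingers": 0.4},
  ],
)

```text
clock: 3.65
position: [0.5408, -0.1547, 0.1216]
ee_rot: [3.139, -0.123, 0.002]
force: [-0.8, 0.1, -0.2]
width: 0.698
gripper_force: 0.0
```

```bash
python3 - <<'E'
from h import *; from kin import *
o=observe();print(o['joints'].round(4).tolist(),o['position'],rot(o['ee_rot']).round(3).tolist(),o['width'])
D=[([1.2134,.4352,.025,1.5741,-.0116,1.1340,-.0751],[.15734,-.60439,.24296]),
([ 0.562,0.283,-0.17,1.841,0.056,1.022,-0.946],[.446,-.26143,.23044]),
([0.2873, 0.3578, -0.1629, 1.7435, 0.0632, 1.0447, -1.5394],[ 0.54322931,-0.14384887,0.22562056]),
([0.2944, 0.4768, -0.1487, 1.8623, 0.0935, 0.8166, -1.5534],[.53711,-.15534,.11787]),
(o['joints'],o['position'])]
s=[-1,1,-1,1,-1,1,-1]
def frames(q):
    M=np.eye(3);out=[M]
    for i in range(7):
        M=M@R.from_euler('zyzyzyz'[i],s[i]*q[i]).as_matrix();out.append(M)
    return out
# linear ridge: pos=[0,0,d1]+R1 v1+R2 v2+ R3 .. 
rows=[];y=[]
for q,x in D:
    F=frames(q);rows.append(np.hstack([F[0][:,2:],F[1][:,:2],F[3],F[4][:,:2],F[5],F[7]]));y.append(x)
A=np.vstack(rows);y=np.concatenate(y)
p0=np.array([.35,0,0,0,0,.4,0,0,0,0,.4,0,0,.3])
for lam in(1e-2,3e-2,1e-1):
    p=p0+np.linalg.solve(A.T@A+lam**2*np.eye(14),A.T@(y-A@p0))
    print(lam,p.round(3),(A@p-y).round(4))
E
```

```text
[0.2929, 0.4725, -0.1497, 1.8582, 0.0935, 0.8163, -1.5537] [ 0.54080978 -0.15473809  0.1215593 ] [[0.997, -0.078, 0.001], [-0.078, -0.997, -0.0], [0.001, 0.0, -1.0]] 0.6981717170845313
0.01 [ 0.286  0.004 -0.058  0.005 -0.008  0.542 -0.014 -0.008  0.006  0.02
  0.422  0.002  0.001  0.36 ] [-0.0001 -0.      0.      0.0002  0.0001 -0.0002 -0.0001  0.0001  0.
 -0.     -0.0001  0.0001  0.     -0.0001  0.0001]
0.03 [ 0.291  0.008 -0.071  0.005  0.     0.525 -0.02   0.     0.005  0.016
  0.423  0.002  0.001  0.357] [-0.0004  0.0002 -0.      0.0009 -0.0002 -0.0006 -0.0002  0.      0.0003
 -0.0002  0.0001  0.0002 -0.0002  0.0001  0.0002]
0.1 [ 0.305  0.017 -0.057  0.009  0.001  0.483 -0.019  0.001 -0.007  0.002
  0.417 -0.001 -0.001  0.343] [-0.0016  0.0024  0.0004  0.0056 -0.0034 -0.0017 -0.0002 -0.     -0.0001
 -0.0015  0.0011  0.0009 -0.0016  0.0011  0.0009]
```

jog_arm(
  plan=[
    {"offset": [0.017, -0.029, 0.2], "twist": [0, 0, 0], "fingers": 0.4},
    {"offset": [0.017, -0.029, 0.4], "twist": [0, 0, 0], "fingers": 0.4},
    {"offset": [0.017, -0.029, 0.464], "twist": [0, 0, 0], "fingers": 0.4},
    {"offset": [0.017, -0.029, 0.464], "twist": [0, 0, 0], "fingers": 0.4},
    {"offset": [0.017, -0.029, 0.464], "twist": [0, 0, 0], "fingers": 0.4},
  ],
)

```text
clock: 4.28
position: [0.5441, -0.1507, 0.0522]
ee_rot: [3.139, -0.123, 0.003]
force: [-0.7, 0.7, -0.6]
width: 0.702
gripper_force: 0.0
```

```bash
cat > ik.py <<'E'
from h import *
from scipy.optimize import least_squares
s=[-1,1,-1,1,-1,1,-1]
P=np.array([.286,.004,-.058,.005,-.008,.542,-.014,-.008,.006,.02,.422,.002,.001,.36])
lo=np.array([-2.62,-.44,-1.27,.08,-1.32,.12,-2.74]);hi=np.array([2.62,2.09,1.32,2.57,4.46,2,2.74])
T=np.array([[0,-1,0],[1,0,0],[0,0,1.]])
def fk(q):
    M=np.eye(3);F=[M]
    for i in range(7):
        M=M@R.from_euler('zyzyzyz'[i],s[i]*q[i]).as_matrix();F.append(M)
    x=np.hstack([F[0][:,2:],F[1][:,:2],F[3],F[4][:,:2],F[5],F[7]])@P
    e=np.array([0,0,P[0]])+F[1][:,:2]@P[1:3]+F[3]@P[3:6]
    return x,M@T,e,F
def goal(th,frost=(.54,.155,.14)):
    z=np.array([-np.sin(th),np.cos(th),0]);y=np.array([0,0,-1.]);x=np.cross(y,z)
    return np.array(frost)+.02*z,np.c_[x,y,z]
def ik(x,Rm,q0,w=1e-3):
    f=lambda q:np.r_[(fk(q)[0]-x)*5,R.from_matrix(fk(q)[1].T@Rm).as_rotvec(),w*(q-q0)]
    m=.04;r=least_squares(f,np.clip(q0,lo+m,hi-m),bounds=(lo+m-1e-6,hi-m+1e-6))
    return r.x,np.abs(f(r.x)[:6]).max()
E
python3 - <<'E'
from ik import *
o=observe();q0=o['joints'];print(o['position'],o['width'],o['force'])
for deg in range(-180,180,15):
    g=goal(np.radians(deg))
    c=[ik(*g,a) for a in [q0,[0,.5,0,1.8,-1,1.5,0],[0,.5,0,1.8,1.5,1.5,0],[0,.5,0,1.8,1.5,1.5,2],[-.5,.5,-.6,1.8,-1,1.5,-1.5],[0,.5,0.6,1.8,3,1,2]]]
    for q,e in sorted([k for k in c if k[1]<.01],key=lambda k:-min((k[0]-lo).min(),(hi-k[0]).min()))[:2]: print(deg,q.round(2),round(e,4),fk(q)[2].round(2))
E
```

```text
[ 0.54405632 -0.15070099  0.05219233] 0.7021854244319674 [-0.74928974  0.69193088 -0.64764576]
-180 [-0.96  1.18  0.23  1.42  0.72  1.86  0.52] 0.0 [0.34 0.38 0.49]
-180 [-0.92  1.17  0.16  1.42  0.75  1.89  0.49] 0.0 [0.36 0.36 0.49]
-165 [-1.03  1.11  0.17  1.63  0.88  1.71  0.41] 0.0 [0.31 0.39 0.52]
-165 [-0.99  1.11  0.11  1.62  0.91  1.75  0.39] 0.0 [0.32 0.37 0.52]
-150 [-1.06  1.06  0.08  1.84  1.07  1.63  0.25] 0.0 [0.29 0.38 0.55]
-150 [-1.05  1.06  0.06  1.84  1.08  1.64  0.24] 0.0 [0.3  0.38 0.55]
-135 [-1.06  1.03 -0.02  2.04  1.29  1.6   0.06] 0.0 [0.29 0.38 0.56]
-135 [-0.96  1.04 -0.15  2.03  1.33  1.72  0.05] 0.0 [0.33 0.35 0.56]
-120 [-0.99  1.04 -0.16  2.24  1.53  1.7  -0.14] 0.0 [0.32 0.36 0.55]
-120 [-0.99  1.04 -0.16  2.24  1.53  1.7  -0.14] 0.0 [0.32 0.36 0.55]
-105 [-0.83  1.12 -0.34  2.42  1.79  1.96 -0.28] 0.0 [0.38 0.32 0.52]
-105 [-0.83  1.12 -0.34  2.42  1.79  1.96 -0.28] 0.0 [0.38 0.32 0.52]
-45 [ 0.38  1.14 -0.42  2.53  4.02  1.56  0.62] 0.0 [ 0.44 -0.25  0.5 ]
-45 [ 0.36  1.14 -0.4   2.53  4.03  1.58  0.6 ] 0.0 [ 0.44 -0.24  0.51]
-30 [0.13 1.05 0.05 2
[... 263 characters left out ...]
 0.7   1.22 -0.69  1.87 -0.98  1.07 -0.44] 0.0 [ 0.35 -0.38  0.46]
0 [ 0.93  1.51 -1.12  1.82 -0.44  0.8  -0.92] 0.0 [ 0.28 -0.47  0.31]
15 [ 0.57  1.23 -0.62  1.65 -0.8   1.32 -0.61] 0.0 [ 0.4  -0.33  0.46]
15 [ 0.42  1.15 -0.37  1.68 -0.97  1.47 -0.46] 0.0 [ 0.43 -0.26  0.5 ]
30 [ 0.55  1.37 -0.83  1.4  -0.47  1.49 -0.9 ] 0.0 [ 0.43 -0.33  0.39]
30 [ 0.43  1.26 -0.55  1.44 -0.68  1.58 -0.71] 0.0 [ 0.45 -0.27  0.44]
45 [ 0.39  1.39 -0.75  1.2  -0.42  1.77 -0.91] 0.0 [ 0.48 -0.26  0.38]
45 [ 0.28  1.3  -0.5   1.23 -0.59  1.83 -0.74] 0.0 [ 0.49 -0.21  0.42]
165 [-0.96  1.27  0.45  1.25  0.48  1.96  0.68] 0.0 [0.36 0.39 0.45]
165 [-0.96  1.27  0.45  1.25  0.48  1.96  0.68] 0.0 [0.36 0.39 0.45]
```

The TCP is at the grasp pose. A feasible final pose has the tool pointing +y, with the wrist passing over the empty slot between the plain and brown plates. Gripping and lifting now.

jog_arm(
  plan=[
    {"offset": [0, 0, 0], "twist": [0, 0, 0], "fingers": 0},
    {"offset": [0, 0, 0], "twist": [0, 0, 0], "fingers": -0.4},
    {"offset": [0, 0, 0], "twist": [0, 0, 0], "fingers": -0.8},
    {"offset": [0, 0, 0], "twist": [0, 0, 0], "fingers": -1},
    {"offset": [0, 0, 0], "twist": [0, 0, 0], "fingers": -1},
    {"offset": [0, 0, 0], "twist": [0, 0, 0], "fingers": -1},
    {"offset": [0, 0, 0], "twist": [0, 0, 0], "fingers": -1},
    {"offset": [0, 0, 0], "twist": [0, 0, 0], "fingers": -1},
  ],
  newtons=10,
)

```text
clock: 5.28
position: [0.5433, -0.1505, 0.0511]
ee_rot: [3.139, -0.123, -0.0]
force: [-0.1, 0.5, 0.8]
width: 0.065
gripper_force: 10.0
```

jog_arm(
  plan=[
    {"offset": [0, 0, 0], "twist": [0, 0, 0], "fingers": -1},
    {"offset": [0, 0, -0.08], "twist": [0, 0, 0], "fingers": -1},
    {"offset": [0, 0, -0.18], "twist": [0, 0, 0], "fingers": -1},
    {"offset": [0, 0, -0.4], "twist": [0, 0, 0], "fingers": -1},
    {"offset": [0, 0, -0.7], "twist": [0, 0, 0], "fingers": -1},
    {"offset": [0, 0, -1], "twist": [0, 0, 0], "fingers": -1},
    {"offset": [0, 0, -1], "twist": [0, 0, 0], "fingers": -1},
  ],
  newtons=20,
)

```text
clock: 6.15
position: [0.5455, -0.1509, 0.2061]
ee_rot: [3.138, -0.123, 0.012]
force: [0.1, -0.4, -0.2]
width: 0.068
gripper_force: 20.0
```

```bash
python3 - <<'E'
from ik import *
from scipy.spatial.transform import Slerp
o=observe();q=o['joints'];x0=o['position'];R0=rot(o['ee_rot']);print(q.round(3),x0,fk(q)[0],o['width'],o['gripper_force'])
for deg in(-4.5,0,5,10):
    q=o['joints']
    gx,gR=goal(np.radians(deg),(.54,.155,.145));S=Slerp([0,1],R.from_matrix([R0,gR]))
    hx=gx+[0,-.0,.11];bad=[]
    for t in np.linspace(0,1,13)[1:]:
        q,e=ik(x0+(hx-x0)*t,S(t).as_matrix(),q,1e-3);bad.append(round(e,3))
    print(deg,q.round(2),max(bad))
    for t in np.linspace(0,1,5)[1:]: q,e=ik(hx+(gx-hx)*t,gR,q)
    F=fk(q);print('   ',q.round(2),e,F[2].round(2),(gx-.36*gR[:,2]).round(3))
    w=gx-.36*gR[:,2];
    d=gx-x0;print('   world shift',d.round(3),'tool',(R0.T@d/.15).round(3),'twist',(R.from_matrix(R0.T@gR).as_rotvec()/2/np.pi).round(4))
E
```

```text
[ 0.294  0.378 -0.159  1.765  0.07   0.996 -1.541] [ 0.54553935 -0.15087819  0.2061101 ] [ 0.54510359 -0.14980476  0.20689608] 0.06763138209022436 19.999891575425863
-4.5 [ 0.79  1.03 -0.81  1.98 -1.11  1.03 -0.51] 0.0
    [ 0.75  1.22 -0.73  1.94 -1.05  0.99 -0.38] 4.657810717900601e-08 [ 0.34 -0.4   0.46] [ 0.513 -0.184  0.145]
   world shift [-0.004  0.326 -0.061] tool [-0.2   -2.164  0.403] twist [ 0.2502 -0.001   0.001 ]
0 [ 0.75  1.03 -0.78  1.91 -1.03  1.11 -0.58] 0.0
    [ 0.71  1.22 -0.7   1.87 -0.98  1.06 -0.45] 4.172808198877975e-08 [ 0.35 -0.38  0.47] [ 0.54  -0.185  0.145]
   world shift [-0.006  0.326 -0.061] tool [-0.21  -2.163  0.403] twist [ 0.2501 -0.0108 -0.0088]
5 [ 0.7   1.04 -0.75  1.84 -0.96  1.19 -0.64] 0.0
    [ 0.67  1.22 -0.68  1.8  -0.9   1.15 -0.53] 3.6913439177183244e-08 [ 0.37 -0.37  0.47] [ 0.57  -0.184  0.145]
   world shift [-0.007  0.326 -0.061] tool [-0.222 -2.162  0.403] twist [ 0.2497 -0.0217 -0.0197]
10 [ 0.66  1.05 -0.72  1.77 -0.9   1.28 -0.7 ] 0.0
    [ 0.63  1.22 -0.66  1.73 -0.84  1.23 -0.58] 3.2665191104127394e-08 [ 0.38 -0.35  0.46] [ 0.599 -0.18   0.145]
   world shift [-0.009  0.326 -0.061] tool [-0.233 -2.16   0.403] twist [ 0.2489 -0.0326 -0.0306]
```

jog_arm(
  plan=[
    {"offset": [-0.02, -0.15, -0.07], "twist": [0.02, -0.001, -0.001], "fingers": -1},
    {"offset": [-0.05, -0.35, -0.15], "twist": [0.045, -0.002, -0.002], "fingers": -1},
    {"offset": [-0.08, -0.55, -0.22], "twist": [0.07, -0.003, -0.002], "fingers": -1},
    {"offset": [-0.11, -0.75, -0.3], "twist": [0.095, -0.004, -0.003], "fingers": -1},
    {"offset": [-0.14, -0.9, -0.35], "twist": [0.12, -0.005, -0.004], "fingers": -1},
    {"offset": [-0.15, -1, -0.35], "twist": [0.14, -0.006, -0.005], "fingers": -1},
    {"offset": [-0.15, -1, -0.35], "twist": [0.14, -0.006, -0.005], "fingers": -1},
  ],
)

```text
clock: 7.02
position: [0.5317, -0.0002, 0.252]
ee_rot: [-2.26, 0.055, 0.007]
force: [-0.1, 0.1, -1.0]
width: 0.064
gripper_force: 20.0
```

```bash
cat > nx.py <<'E'
from ik import *
import sys
o=observe();q=o['joints'];x0=o['position'];R0=rot(o['ee_rot']);print(q.round(3),x0,fk(q)[0],o['width'],o['clock'])
gx,gR=goal(0,(.54,.155,float(sys.argv[1])))
print('tool',(R0.T@(gx-x0)/.15).round(3),'twist',(R.from_matrix(R0.T@gR).as_rotvec()/2/np.pi).round(4))
E
python3 nx.py .25; python3 nx.py .145
```

```text
[ 0.685  0.547 -0.427  1.76  -0.665  1.238 -0.991] [ 5.31687840e-01 -2.34380420e-04  2.51961567e-01] [0.53427697 0.00282438 0.27181483] 0.06426860090344841 7.025
tool [ 0.012 -0.734  0.91 ] twist [ 0.1097 -0.0043 -0.0057]
[ 0.685  0.547 -0.427  1.76  -0.665  1.238 -0.991] [ 5.31687840e-01 -2.34380420e-04  2.51961567e-01] [0.53427697 0.00282438 0.27181483] 0.06426860090344841 7.025
tool [ 0.029 -0.194  1.356] twist [ 0.1097 -0.0043 -0.0057]
```

jog_arm(
  plan=[
    {"offset": [0, -0.14, 0.18], "twist": [0.02, -0.001, -0.001], "fingers": -1},
    {"offset": [0, -0.3, 0.36], "twist": [0.045, -0.002, -0.002], "fingers": -1},
    {"offset": [0.01, -0.44, 0.54], "twist": [0.07, -0.003, -0.003], "fingers": -1},
    {"offset": [0.01, -0.6, 0.74], "twist": [0.095, -0.004, -0.005], "fingers": -1},
    {"offset": [0.012, -0.734, 0.91], "twist": [0.11, -0.004, -0.006], "fingers": -1},
    {"offset": [0.012, -0.734, 0.91], "twist": [0.11, -0.004, -0.006], "fingers": -1},
    {"offset": [0.012, -0.734, 0.91], "twist": [0.11, -0.004, -0.006], "fingers": -1},
  ],
)

```text
clock: 7.9
position: [0.5408, 0.1759, 0.2515]
ee_rot: [-1.573, -0.007, -0.005]
force: [0.2, -1.1, -0.0]
width: 0.067
gripper_force: 20.0
```

```bash
python3 nx.py .147; python3 - <<'E'
from h import *
a=snap('scene','s3.png');b=snap('side','d3.png')
cv2.imwrite('pics/both3.png',np.hstack([cv2.resize(x[60:360,180:480],(400,400)) for x in (a[:,:,::-1],b[:,:,::-1])]))
for n in('scene','side'):
    c=calibration(n)
    for t in('tray','plate_a_frost','plate_a_center','plain_slot'):
        for k in landmark_of(t,n)[:2]:
            v,u=k['at'][0]*400,k['at'][1]*640
            print(n,t,round(k['conf'],2),round(u),round(v),atz(c,u,v,{'tray':0,'plain_slot':.024}.get(t,.25)).round(3))
E
```

```text
[ 0.695  0.955 -0.695  1.896 -1.09   1.197 -0.575] [0.5407583  0.17590154 0.25150186] [0.54965493 0.17061494 0.2778772 ] 0.06730320298495712 7.9
tool [-0.01   0.697 -0.004] twist [0.0003 0.0002 0.0012]
scene tray 0.59 383 243 [0.539 0.159 0.   ]
scene plate_a_frost 0.83 393 172 [0.541 0.151 0.25 ]
scene plate_a_frost 0.52 248 151 [ 0.705 -0.076  0.25 ]
scene plate_a_center 0.67 407 181 [0.539 0.182 0.25 ]
scene plate_a_center 0.64 238 242 [0.846 0.07  0.25 ]
scene plain_slot 0.62 323 139 [ 0.434 -0.144  0.024]
side tray 0.66 300 285 [0.548 0.154 0.   ]
side plate_a_frost 0.78 298 180 [0.546 0.149 0.25 ]
side plate_a_frost 0.68 388 136 [ 0.506 -0.014  0.25 ]
side plate_a_center 0.79 284 194 [0.541 0.182 0.25 ]
side plate_a_center 0.7 291 167 [0.571 0.136 0.25 ]
side plain_slot 0.96 439 208 [ 0.451 -0.143  0.024]
```

View pics/both3.png

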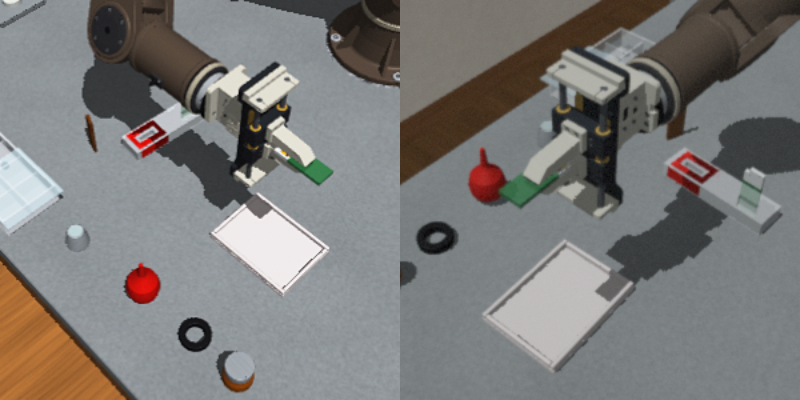

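The frames show the plate held level: green foot at scene px (420,190), frosted end between the pads over the tray, and the plain plate still standing in its slot. The tray reads about (0.542, 0.156). Lowering in two steps while watching the force.

jog_arm(
  plan=[
    {"offset": [0, 0.12, 0.0], "twist": [0, 0, 0], "fingers": -1},
    {"offset": [0, 0.26, 0.01], "twist": [0, 0, 0], "fingers": -1},
    {"offset": [0, 0.38, 0.02], "twist": [0, 0, 0], "fingers": -1},
    {"offset": [0, 0.4, 0.02], "twist": [0, 0, 0], "fingers": -1},
  ],
)

```text
clock: 8.9
position: [0.5406, 0.1792, 0.1896]
ee_rot: [-1.569, -0.003, -0.002]
force: [0.7, 0.4, -0.3]
width: 0.064
gripper_force: 20.0
```

```bash
python3 nx.py .145; python3 - <<'E'
from h import *
a=snap('scene','s4.png');b=snap('side','d4.png')
cv2.imwrite('pics/both4.png',np.hstack([cv2.resize(x[y:y+200,l:l+200],(400,400),interpolation=3) for x,y,l in ((a[:,:,::-1],80,260),(b[:,:,::-1],110,270))]))
E
```

```text
[ 0.673  1.065 -0.665  1.887 -1.067  1.159 -0.493] [0.54056481 0.17915997 0.18959619] [0.55046655 0.17360411 0.21470522] 0.06377025842224406 8.9
tool [-0.005  0.297 -0.028] twist [-0.0003  0.0001  0.0006]
```

View pics/both4.png

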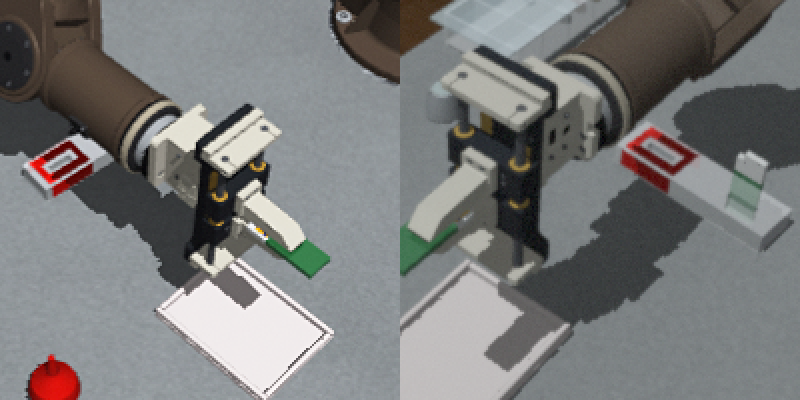

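The yellow label is visible on the upper side at scene crop (260,230). The arm is clear of the stand, and the plain plate is still standing. Now the final lowering.

jog_arm(
  plan=[
    {"offset": [0, 0.1, 0], "twist": [0, 0, 0], "fingers": -1},
    {"offset": [0, 0.2, 0], "twist": [0, 0, 0], "fingers": -1},
    {"offset": [0, 0.3, 0], "twist": [0, 0, 0], "fingers": -1},
    {"offset": [0, 0.3, 0], "twist": [0, 0, 0], "fingers": -1},
    {"offset": [0, 0.3, 0], "twist": [0, 0, 0], "fingers": -1},
    {"offset": [0, 0.3, 0], "twist": [0, 0, 0], "fingers": -1},
  ],
)

```text
clock: 9.75
position: [0.5413, 0.1792, 0.147]
ee_rot: [-1.57, -0.006, -0.005]
force: [0.3, 0.8, -1.4]
width: 0.067
gripper_force: 20.0
```

```bash
python3 nx.py .142; python3 - <<'E'
from h import *
a=snap('scene','s5.png');b=snap('side','d5.png')
cv2.imwrite('pics/both5.png',np.hstack([cv2.resize(x[y:y+200,l:l+200],(400,400),interpolation=3) for x,y,l in ((a[:,:,::-1],80,260),(b[:,:,::-1],110,270))]))
for n in('scene','side'):
    c=calibration(n)
    for t in('tray','plate_a_frost','plate_a_center'):
        for k in landmark_of(t,n)[:2]:
            v,u=k['at'][0]*400,k['at'][1]*640
            print(n,t,round(k['conf'],2),round(u),round(v),atz(c,u,v,{'tray':0}.get(t,.144)).round(3))
E
```

```text
[ 0.661  1.139 -0.642  1.866 -1.045  1.142 -0.444] [0.54125878 0.179176   0.14703801] [0.55147312 0.17347886 0.17153831] 0.06720872877998785 9.75
tool [-0.009  0.033 -0.028] twist [-0.0002  0.0001  0.0011]
scene tray 0.58 381 242 [0.54  0.155 0.   ]
scene plate_a_frost 0.56 388 203 [0.537 0.151 0.144]
scene plate_a_frost 0.47 247 152 [ 0.657 -0.154  0.144]
scene plate_a_center 0.77 402 214 [0.538 0.188 0.144]
scene plate_a_center 0.54 244 157 [ 0.673 -0.148  0.144]
side tray 0.84 298 288 [0.547 0.16  0.   ]
side tray 0.26 206 240 [ 0.752  0.191 -0.   ]
side plate_a_frost 0.69 300 232 [0.544 0.152 0.144]
side plate_a_center 0.86 284 243 [0.547 0.184 0.144]
```

View pics/both5.png

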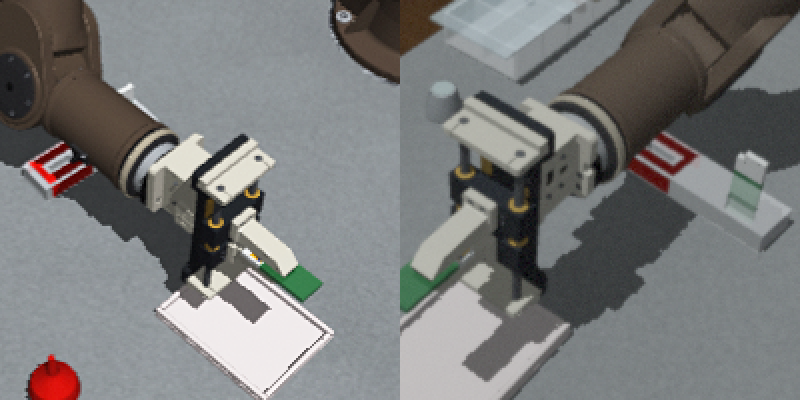

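The plate is level with its label up, the frosted end is over the tray's middle, and the tray and plain plate are untouched. A last small trim, then let it settle.

jog_arm(
  plan=[
    {"offset": [0, 0.033, 0], "twist": [0, 0, 0], "fingers": -1},
    {"offset": [0, 0.033, 0], "twist": [0, 0, 0], "fingers": -1},
    {"offset": [0, 0.033, 0], "twist": [0, 0, 0], "fingers": -1},
    {"offset": [0, 0.033, 0], "twist": [0, 0, 0], "fingers": -1},
  ],
)

```text
clock: 10.65
position: [0.5412, 0.1791, 0.1416]
ee_rot: [-1.57, -0.005, -0.005]
force: [-0.7, 0.2, 0.1]
width: 0.065
gripper_force: 20.0
```

```bash
python3 -c "
from cell import *
o=observe();print(o['position'],o['dq'].round(3),o['gripper_force']);print(sign_off())"
```

```text
[0.54124983 0.17909278 0.14161584] [-0.001 -0.    -0.001  0.     0.     0.    -0.001] 20.000101514160633
the job is handed in; nothing more can be done
None
```

Handed in at about 10.7 s: the gripper is holding the red-slot plate level, label up, about 14 cm above the bench. Its frosted end is within about 5 mm of the tray's centre, and the other plate, the tray and the things at the back look undisturbed.

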